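Power up the shop counter and aim the scanner at the gift box label

ROBOT

A 6-joint arm with a two-finger parallel gripper is mounted at the origin on the work surface. World frame = base frame: x ahead of the robot, y to its left, z up, the work surface at z = 0. Lengths are in m, angles in rad, forces in N, time in s.
With the tool pointing down it reaches from about 0.275 to 0.875 m from the base axis. Payload 12.5 kg.
Tool frame: the origin (TCP) lies at the very end of the fingers, on their centre line; the grasp point (between the pads) lies 19 mm behind it (arm.pinch_z is the distance from the TCP to the grasp point, in m); z points along the fingers, y is the direction in which the jaws open and shut (so a half turn about z gives the same grasp; the last joint's range is limited). The gripper opens to 85 mm and grips with 20 to 120 N. Pads are 22 mm wide; open, the fingers measure 114 mm over their backs; the gripper's body (76 mm by 85 mm) begins 54 mm behind the grasp point. The pads swing forward as they close: fully open they stand 13 mm farther back than shut.
Start: joints at [1.149, 0.351, 1.652, -0, 1.139, -0.085], TCP at [0.182, 0.519, 0.231] pointing down, gripper open.
Joint ranges: [-2.75, 2.75], [-0.79, 2.1], [0.01, 2.65], [-1.57, 4.71], [0.07, 3.14], [-2.87, 2.87]. Speed limits (rad/s): [2.22, 2.22, 2.79, 3.14, 3.14, 3.14].

INTERFACE

Orientations are given as a unit quaternion [w, x, y, z].
In Python, from station import arm gives the robot as it stands. The module is installed in compiled form; this text tells all that it offers. Calls block until the motion is done:
- arm.move_pose(position, orientation): joint-space move of the TCP to a pose.
- arm.line_to(position, frame=None, feed=0.15): straight line of the TCP; frame=None keeps the orientation; feed is the mean speed in m/s.
- arm.move_j(angles): joint-space move.
- arm.move_gripper(opening): finger opening in m; the grip force is fixed at half the most; returns when the fingers have stopped.
- arm.wait(seconds).
- arm.ik(position, orientation): joint angles nearest the present ones, or None.
- arm.capture(name): name is "scene" or "top" or "wrist"; returns a dict with "img" (400x640x3 uint8, red, green, blue), "K" (3x3 intrinsics, pixels), "D" ([k1, k2, p1, p2, k3] as OpenCV has them; the pictures are not rectified), "R" (3x3) and "t" (3): a world point X has camera coordinates R X + t; the wrist camera has in their place "tool_from_camera" (4x4, takes a point from camera to tool coordinates, whose origin is the TCP and whose axes are the flange's). Camera axes: x right, y down, z forward; pixel columns grow to the right and rows downward; lengths in m; the calibration is good to about 2 mm. A picture is of the moment at which its call begins: read the wrist's pose just before it. There is no depth.
A pose or a line that the arm cannot do raises arm.PlanningError and nothing moves.
- arm.finish_job(): hands the job in, once; it reports no verdict.
Trained networks look in the newest picture that a camera, given by its name, has taken for a name from the list of things; names that differ only in an ending like _2 or _b are one class to them, and where a whole thing is asked for, a point or a joint stands for the part that bears it (a point fixed in the world has none). Each returns a list of dicts, best first, with "confidence" (0 to 1); they miss things now and then, are a little off and sometimes report something else, mostly with a low value. They report only what shows in the picture. A call takes as long as a camera call.
- arm.recognise(camera, thing): "uv" ([column, row] in pixels, amid what is visible of it).
- arm.masks_of(camera, thing): "pixels" (400x640 bool, what is visible of it) and "uv" ([column, row] in pixels, amid what is visible of it).
- arm.place_of(camera, thing): "uv" ([column, row] in pixels: a listed point, or the origin of a listed thing).
Readings, each from a call of its own:
- arm.read_time_s(): time.
- arm.read_joint_positions(): joint angles.
- arm.read_qvel(): joint speeds.
- arm.read_joint_torque(): joint torques, N m.
- arm.read_tool_pos(): TCP position.
- arm.read_tcp_rot(): TCP orientation.
- arm.read_contact_force(): force on the tool from outside, world axes, zero at the start.
- arm.read_wrist_torque(): the same for the moment, N m.
- arm.read_opening(): finger opening in m.
Only numpy, scipy, OpenCV 4.12 (cv2) and the standard library are available. Lean on these libraries where they do the work, as an engineer would, in place of code of your own. Each camera call takes 0.05 s, during which the arm holds its last target.

TASK

Turn the red rotary handle clockwise fully round to its on stop so the counter has power, then draw the blue stick scanner up out of its white charging cradle and tip it over so that the window in its lower end looks squarely at the middle of the striped label on the leaning gift box, from about 5 cm away. Never let the scanner touch the gift box or its easel, leave the handle on and leave the mill, the soap carton and the mug undisturbed. Finish while still holding the scanner there in the air, steady and touching nothing but the gripper.

Things in the scene. Friction and masses are not known exactly. Their poses are not given: they have to be found in the camera images.
- switch (a joint): rotary power handle, rad: 0 = off, 1.05 = on, stops at both ends. It grows as the handle turns clockwise seen from above. Friction holds it wherever it is left; about 0.1 N m turns it. It starts at off or a little past it (up to 0.12).
- switch_grip (a point): point on the handle's vertical turning axis at the height to grip, 63 mm above the counter. The red handle is an upright bar 56 mm long (along this frame's x, which turns with it), 14 mm thick (y), from 44 to 78 mm above the counter. The white line on its top marks the -x end, which points at the dots.
- switch_base: the switch's grey housing, fixed, 84 x 84 mm and 35 mm high, origin under its centre; a yellow disc on top, and at the rim a white dot at the handle's off position and a green dot at on
- cradle: white charging cradle fixed to the counter, block 84 (x) x 80 (y) x 60 mm high, origin at the centre of its underside, z up. An upright socket, 33 (x) x 37 (y) mm, opens in the middle of its top, 50 mm deep (floor 10 mm above the counter).
- scanner: cordless stick scanner, loose, about 150 g, upright in the socket, axes nearly along the cradle's. Origin: centre of the lower end face (amber window); z along the stick to the tail. Black head 28 (x) x 32 (y) mm for 44 mm, then a blue handle 24 (x) x 30 (y) mm; total 150 mm. At the start the tail is 160 mm above the counter. Its roll about its length is free when aiming.
- scanner_window (a point): centre of the scan window, the lower end face of the scanner (same as the scanner's origin)
- scanner_tail (a point): centre of the scanner's upper end face, 150 mm from the window
- easel: grey display easel, fixed, foot 130 (x) x 150 (y) mm, origin at the centre of its underside. It carries the gift box, leaning back at 45 degrees, face towards the easel's -x (roughly the robot's left, +y) and up. Highest edge 113 mm above the counter.
- gift_box: boxed gift set of brown card with two green bands, 96 x 120 x 34 mm, fixed on the easel. Axes: z is the normal out of its labelled face (45 degrees up, towards the easel's -x), x points up the slope, y is level. Origin 54 mm above the counter, on the easel board's rear face behind the box.
- label (a point): centre of the white label, 42 (up the slope) x 64 mm, with black upright stripes, on the middle of the box's face; about 79 mm above the counter. Axes as gift_box: z points out of the label.
- mill: turned light-wood pepper mill, loose, 54 mm wide, 157 mm high, origin under its centre; leave alone
- soap: soap carton, loose, brown with a green band, 60 (x) x 85 (y) x 34 mm high, origin under its centre; leave alone
- mug: white mug, loose, 80 mm wide, 85 mm high, handle to its +y, origin under its centre; leave alone

How it is judged:
By the outcome, as a careful person would: the job done as asked, in the order asked, and still so for the second after the job is handed in, while the arm keeps its last pose, push and grip.
It also fails if it takes over 58 s, if anything falls off the work surface, if the arm or the gripper's body presses on something with over 40 N, if the wrist force passes 120 N, or if a joint passes its speed limit or range.

## Working session

There is one attempt and no reset: what is moved stays moved. The work goes in short steps, each a Python script; the robot and the scene stay as the last script left them, time stands still between calls to the robot, and variables do not carry over. Pictures are saved under pics/ and viewed, and the job is handed in when it is done.

```bash
mkdir -p pics; ls; python3 - <<'E'
from station import arm
import cv2,numpy as np
print(arm.read_time_s(),arm.read_tool_pos(),arm.read_tcp_rot(),arm.pinch_z,arm.read_opening())
for n in ["scene","top","wrist"]:
    c=arm.capture(n); cv2.imwrite(f"pics/{n}0.png",c["img"][:,:,::-1])
    print(n,c["K"],c["D"],c.get("R"),c.get("t"),c.get("tool_from_camera"))
    for th in ["switch_grip","switch_base","cradle","scanner_tail","easel","gift_box","label","mill","soap","mug"]:
        try:
            r=arm.place_of(n,th)
            print(th,[(np.round(q["uv"],1).tolist(),round(q["confidence"],2)) for q in r[:3]])
        except Exception as e: print(th,e)
print(arm.read_time_s())
E
```

```text
pics
0.0 [0.18157918 0.51880665 0.23074317] [-1.53523697e-04  1.67601307e-01  9.85854684e-01 -5.66399876e-04] 0.0187 0.0851399986267363
scene [[366.55507665   0.         318.96628207]
 [  0.         366.55507665 200.92685484]
 [  0.           0.           1.        ]] [0.00678873 0.         0.         0.         0.        ] [[ 0.35086381  0.93626313 -0.01749087]
 [ 0.76065288 -0.29584869 -0.57782415]
 [-0.54617011  0.1894331  -0.81597385]] [-0.21565755 -0.34991182  1.31536747] None
switch_grip [([197.6, 218.5], 0.75)]
switch_base [([201.3, 228.4], 0.75), ([278.4, 184.2], 0.73)]
cradle [([393.3, 173.0], 0.94)]
scanner_tail [([396.4, 136.1], 0.7)]
easel [([297.5, 257.2], 0.94)]
gift_box [([302.4, 246.8], 0.91)]
label [([311.2, 234.8], 0.71), ([201.0, 227.3], 0.24)]
mill [([206.8, 322.4], 0.62), ([393.1, 173.1], 0.18)]
soap [([277.7, 185.4], 0.97), ([206.2, 324.6], 0.46)]
mug [([436.4, 242.0], 0.77)]
top [[418.47158986   0.         323.7391224 ]
 [  0.         418.47158986 205.867326  ]
 [  0.           0.           1.        ]] [0.02305803 0.         0.         0.         0.        ] [
[... 467 characters left out ...]
81.7], 0.63), ([343.5, 181.0], 0.24)]
mug [([204.2, 149.6], 0.97), ([203.0, 252.6], 0.61)]
wrist [[341.59139637   0.         314.91979574]
 [  0.         341.59139637 203.28095563]
 [  0.           0.           1.        ]] [-0.06802937  0.          0.          0.          0.        ] None None [[ 4.82449169e-04 -9.51139164e-01 -3.08762137e-01  7.97518005e-02]
 [ 9.99999619e-01  2.34315131e-04  8.40720595e-04 -4.69440251e-04]
 [-7.27294643e-04 -3.08762425e-01  9.51138915e-01 -1.42846597e-01]
 [ 0.00000000e+00  0.00000000e+00  0.00000000e+00  1.00000000e+00]]
switch_grip []
switch_base []
cradle [([222.0, 396.6], 0.82)]
scanner_tail []
easel []
gift_box []
label []
mill []
soap []
mug []
1.65
```

View pics/scene0.png

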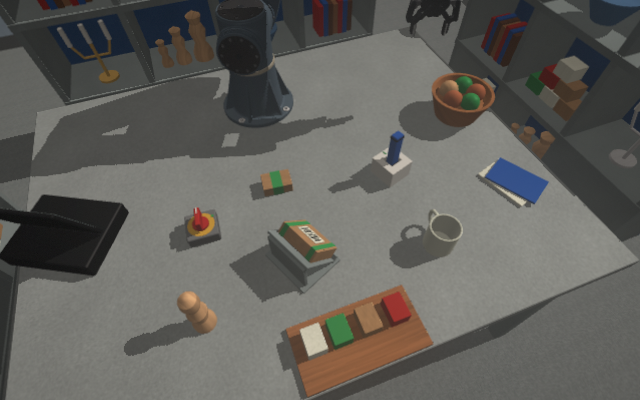

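View pics/top0.png

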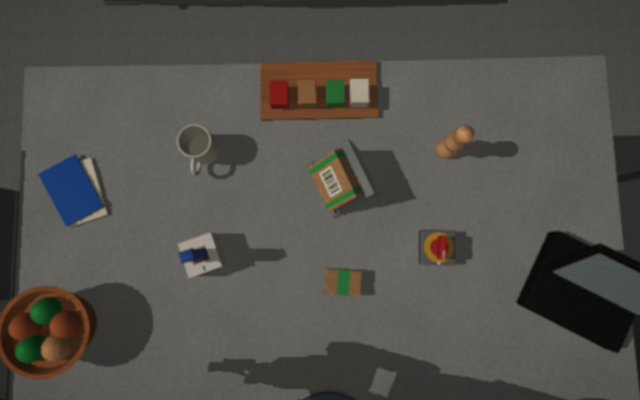

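View pics/wrist0.png

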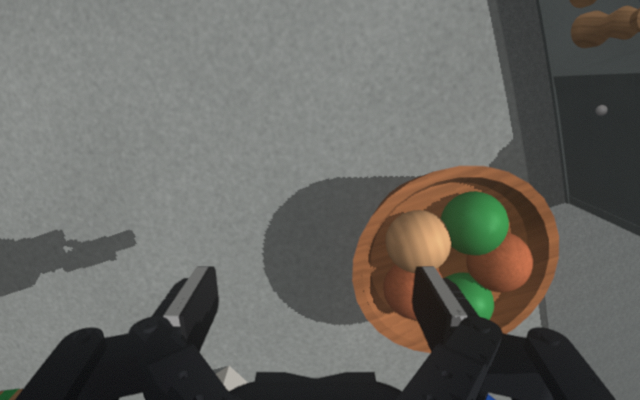

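The scene and top pictures agree: switch at (437,246) in the top view, scanner and cradle at (200,255), leaning box at (335,180), mill (452,143), mug (195,145), soap (343,282). Next I triangulate and measure the yaws.

```bash
cat > h.py <<'E'
import numpy as np,cv2
from station import arm
from scipy.spatial.transform import Rotation as Ro
def ray(c,uv,pose=None):
    p=cv2.undistortPoints(np.array([[uv]],float),c["K"],np.array(c["D"]))[0,0]
    d=np.array([p[0],p[1],1.])
    if "R" in c and c["R"] is not None:
        R=c["R"];o=-R.T@c["t"];d=R.T@d
    else:
        T=c["tool_from_camera"];pos,q=pose
        Rt=Ro.from_quat([q[1],q[2],q[3],q[0]]).as_matrix()
        o=Rt@T[:3,3]+pos;d=Rt@T[:3,:3]@d
    return o,d/np.linalg.norm(d)
def plane(c,uv,z,pose=None):
    o,d=ray(c,uv,pose);return o+d*(z-o[2])/d[2]
def tri(rays):
    A=np.zeros((3,3));b=np.zeros(3)
    for o,d in rays:
        P=np.eye(3)-np.outer(d,d);A+=P;b+=P@o
    x=np.linalg.solve(A,b)
    return x,[np.linalg.norm((np.eye(3)-np.outer(d,d))@(x-o)) for o,d in rays]
def project(c,X,pose=None):
    X=np.atleast_2d(np.array(X,float))
    if c.get("R") is not None: R,t=c["R"],c["t"]
    else:
        T=c["tool_from_camera"];pos,q=pose
        Rt=Ro.from_quat([q[1],q[2],q[3],q[0]]).as_matrix()
        Rw=Rt@T[:3,:3];o=Rt@T[:3,3]+pos;R=Rw.T;t=-R@o
    return cv2.projectPoints(X,cv2.Rodrigues(np.array(R))[0],np.array(t,float),c["K"],np.array(c["D"]))[0][:,0]
def quat(R):
    q=Ro.from_matrix(R).as_quat();return [q[3],q[0],q[1],q[2]]
def down(yaw): # tool z down, tool y direction at angle yaw in world
    y=np.array([np.cos(yaw),np.sin(yaw),0]);z=np.array([0,0,-1.]);x=np.cross(y,z)
    return quat(np.c_[x,y,z])
def pose(): return np.array(arm.read_tool_pos()),np.array(arm.read_tcp_rot())
E
python3 - <<'E'
from h import *
C={n:arm.capture(n) for n in ["scene","top"]}
hz=dict(switch_grip=.063,switch_base=0,cradle=0,scanner_tail=.16,easel=0,gift_box=.054,label=.079,mill=0,soap=0,mug=0)
for th,z in hz.items():
    rs=[]
    for n in C:
        r=arm.place_of(n,th)
        if r: rs.append(ray(C[n],r[0]["uv"])); print(th,n,np.round(plane(C[n],r[0]["uv"],z),4)[:2],end=' ')
    if len(rs)==2: print("tri",*[np.round(q,4) for q in tri(rs)],end='')
    print()
def mk(n,th):
    r=arm.masks_of(n,th)
    return r[0]["pixels"].astype(np.uint8) if r else None
for n in C:
    for th in ["switch_grip","switch_base","cradle","scanner","label","gift_box","easel"]:
        m=mk(n,th)
        if m is None or not m.any(): print(n,th,None);continue
        (c,s,a)=cv2.minAreaRect(cv2.findNonZero(m)); print(n,th,np.round(c,1),np.round(s,1),round(a,1),m.sum())
im=C["top"]["img"][:,:,::-1]
a=cv2.resize(im[205:285,390:490],None,fx=4,fy=4,interpolation=cv2.INTER_CUBIC)
b=cv2.resize(im[215:295,150:250],None,fx=4,fy=4,interpolation=cv2.INTER_CUBIC)
c=cv2.resize(im[140:220,290:390],None,fx=4,fy=4,interpolation=cv2.INTER_CUBIC)
im=C["scene"]["img"][:,:,::-1]
d=cv2.resize(im[190:270,150:250],None,fx=4,fy=4,interpolation=cv2.INTER_CUBIC)
e=np.vstack([np.hstack([a,b]),np.hstack([c,d])])[:600]
cv2.imwrite("pics/zoom1.png",np.clip(e*1.4,0,255).astype(np.uint8))
E
```

```text
switch_grip scene [ 0.4555 -0.2816] switch_grip top [ 0.467 -0.277] tri [ 0.4665 -0.2764  0.0761] [0.0031 0.0031]
switch_base scene [ 0.4534 -0.284 ] switch_base top [ 0.461  -0.2802] tri [ 0.4606 -0.2802  0.0091] [0.0025 0.0025]
cradle scene [0.4673 0.2959] cradle top [0.459  0.2909] tri [ 0.4601  0.2971 -0.0097] [0.0037 0.0037]
scanner_tail top [0.4557 0.2841] 
easel scene [ 0.6271 -0.0548] easel top [ 0.6407 -0.0645] tri [ 0.6376 -0.0601  0.0227] [0.0029 0.0029]
gift_box scene [ 0.6331 -0.0591] gift_box top [ 0.641  -0.0482] tri [ 0.6383 -0.0539  0.0611] [0.0062 0.0062]
label scene [ 0.6206 -0.02  ] label top [ 0.625  -0.0216] tri [ 0.6241 -0.0212  0.0852] [0.0002 0.0002]
mill scene [ 0.7109 -0.3241] mill top [ 0.7075 -0.3219] tri [ 0.7087 -0.3246 -0.0058] [0.0008 0.0008]
soap scene [ 0.375  -0.0434] soap top [ 0.3864 -0.0489] tri [ 0.388  -0.0467  0.0169] [0.0013 0.0013]
mug scene [0.7244 0.2893] mug top [0.7242 0.2965] tri [ 0.7237  0.2943 -0.0033] [0.0032 0.0032]
scene switch_grip [199.5 218.5] [23. 15.] 90.0 260
scene switch_base [201.6 226.6] [36.5 33.4] 82.4 1040
scene cradle [390.5 165.1] [35.9 34.8] 40.2 845
scene scanner [394.5 147.4] [13.8 34.9] 14.0 437
scene label [303.8 242.5] [68.3 37.3] 42.3 2048
scene gift_box [303.9 242. ] [67.  37.5] 43.9 2025
scene easel [299.  249.5] [70.  55.9] 45.0 3360
top switch_grip [439.5 247. ] [22. 17.] 90.0 317
top switch_base [436.5 247. ] [36. 37.] 90.0 1323
top cradle [202.4 254.2] [37.9 40.5] 71.6 1104
top scanner [194.  254.5] [15. 30.] 90.0 417
top label [339.8 176.7] [63.2 51.8] 65.0 2952
top gift_box [339.5 177. ] [61.8 51.4] 64.1 2919
top easel [340.9 177.5] [65.1 52.8] 64.4 3237
```

View pics/zoom1.png

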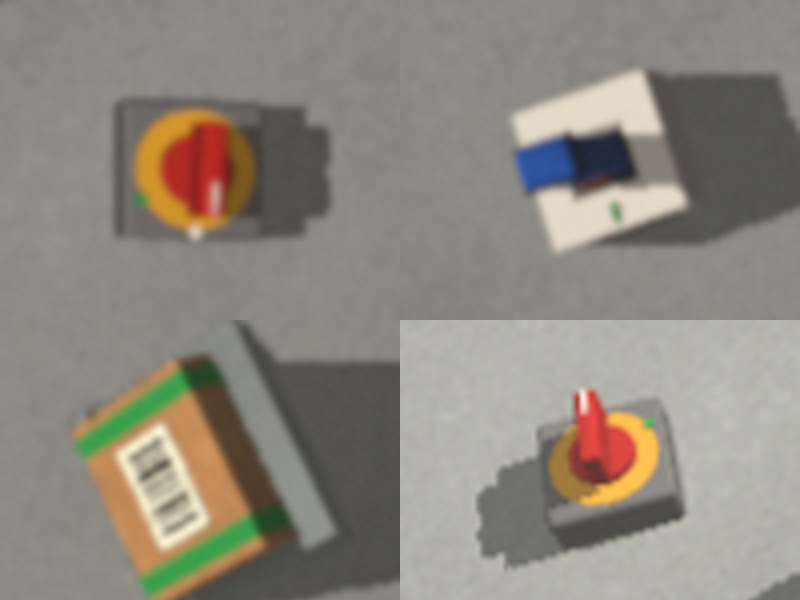

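```bash
python3 - <<'E'
from h import *
for yaw in [np.pi/2,-np.pi/2]:
  for z in [.2,.044]:
    for dy in [0,-1.1]:
        print(yaw,z,dy,arm.ik([.461,-.28,z],down(yaw+dy)))
# aim pose candidates
L=np.array([.6241,-.0212,.079])
# label yaw rough: from gift box rect; facing dir
for phi in np.radians([100,110,120]):
    n=np.array([np.cos(phi),np.sin(phi),1])/np.sqrt(2)
    h=np.array([-np.sin(phi),np.cos(phi),0])
    for r in range(0,360,45):
        y=Ro.from_rotvec(n*np.radians(r)).apply(h)
        R=np.c_[np.cross(y,-n),y,-n]
        q=arm.ik(L+n*(.05+.096),quat(R)); print(np.degrees(phi),r,None if q is None else np.round(q,2))
E
```

```text
1.5707963267948966 0.2 0 [-6.32143548e-01  3.66798012e-01  1.71245400e+00 -4.44089210e-16
  1.06234064e+00 -2.20293987e+00]
1.5707963267948966 0.2 -1.1 [-6.32143548e-01  3.66798012e-01  1.71245400e+00 -4.44089210e-16
  1.06234064e+00 -1.10293987e+00]
1.5707963267948966 0.044 0 [-6.32143548e-01  5.98331021e-01  1.80969930e+00 -4.44089210e-16
  7.33562333e-01 -2.20293987e+00]
1.5707963267948966 0.044 -1.1 [-6.32143548e-01  5.98331021e-01  1.80969930e+00 -4.44089210e-16
  7.33562333e-01 -1.10293987e+00]
-1.5707963267948966 0.2 0 [-6.32143548e-01  3.66798012e-01  1.71245400e+00 -4.44089210e-16
  1.06234064e+00  9.38652779e-01]
-1.5707963267948966 0.2 -1.1 [-6.32143548e-01  3.66798012e-01  1.71245400e+00 -4.44089210e-16
  1.06234064e+00  2.03865278e+00]
-1.5707963267948966 0.044 0 [-6.32143548e-01  5.98331021e-01  1.80969930e+00 -4.44089210e-16
  7.33562333e-01  9.38652779e-01]
-1.5707963267948966 0.044 -1.1 [-6.32143548e-01  5.98331021e-01  1.80969930e+00 -4.44089210e-16
  7.33562333e-01  2.03865278e+00]
100.0 0 [ 0.36  0.64  1.53 -0.81  1.28 -2.59]
100.0 45 None
100.0 90 [ 0.36  0.64  1
[... 393 characters left out ...]
 1.67 -0.9   1.13  1.3 ]
110.0 180 [ 0.37  0.56  1.67 -0.9   1.13  0.51]
110.0 225 [ 0.37  0.56  1.67 -0.9   1.13 -0.27]
110.0 270 [ 0.37  0.56  1.67 -0.9   1.13 -1.06]
110.0 315 [ 0.37  0.56  1.67 -0.9   1.13 -1.84]
119.99999999999999 0 [ 0.36  0.49  1.81 -0.99  0.98 -2.67]
119.99999999999999 45 [ 0.36  0.49  1.81 -0.99  0.98  2.83]
119.99999999999999 90 [ 0.36  0.49  1.81 -0.99  0.98  2.05]
119.99999999999999 135 [ 0.36  0.49  1.81 -0.99  0.98  1.26]
119.99999999999999 180 [ 0.36  0.49  1.81 -0.99  0.98  0.48]
119.99999999999999 225 [ 0.36  0.49  1.81 -0.99  0.98 -0.31]
119.99999999999999 270 [ 0.36  0.49  1.81 -0.99  0.98 -1.1 ]
119.99999999999999 315 [ 0.36  0.49  1.81 -0.99  0.98 -1.88]
```

```bash
python3 - <<'E'
from h import *
import pickle
arm.move_pose([.462,-.28,.17],down(-np.pi/2))
p=pose();c=arm.capture("wrist")
pickle.dump((p,dict(c)),open("w1.pkl","wb"))
cv2.imwrite("pics/w1.png",c["img"][:,:,::-1])
print(p,arm.read_time_s())
for th,z in [("switch_grip",.063),("switch_base",0)]:
    for r in arm.place_of("wrist",th): print(th,r["uv"],r["confidence"],plane(c,r["uv"],z,p))
E
```

```text
(array([ 0.462312  , -0.27949537,  0.17007291]), array([-4.04904617e-06,  9.99999834e-01,  5.73403415e-04,  5.67263988e-05])) 6.4833
switch_grip [315.3, 202.4] 0.66 [ 0.46045877 -0.27990286  0.063     ]
switch_base [317.7, 186.3] 0.71 [ 0.45633253 -0.28222366  0.        ]
```

View pics/w1.png

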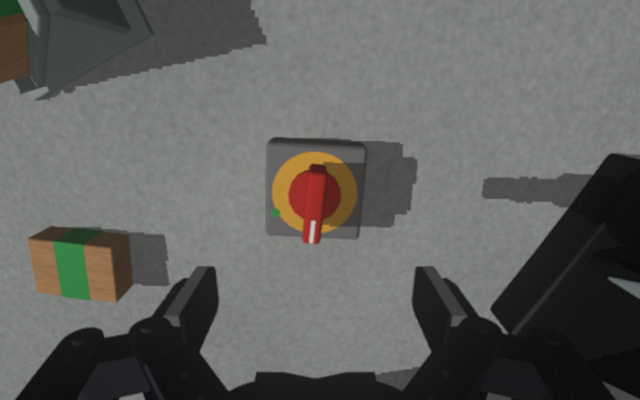

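```bash
python3 - <<'E'
from h import *
import pickle
p,c=pickle.load(open("w1.pkl","rb"))
im=c["img"];
cv2.imwrite("pics/w1z.png",cv2.resize(im[125:255,245:385,::-1],None,fx=4.5,fy=4.5,interpolation=cv2.INTER_CUBIC))
h=cv2.cvtColor(im,cv2.COLOR_RGB2HSV)
roi=np.zeros(h.shape[:2],bool);roi[130:250,250:380]=1
y=roi&(h[...,0]>15)&(h[...,0]<30)&(h[...,1]>130)&(h[...,2]>50)
r=roi&((h[...,0]<8)|(h[...,0]>172))&(h[...,1]>130)&(h[...,2]>40)
u=(y|r).astype(np.uint8)
yy=cv2.findNonZero(y.astype(np.uint8)).reshape(-1,2)
e=cv2.fitEllipse(cv2.convexHull(yy)); print(e, plane(c,e[0],.036,p))
for z in [.035,.04]: print(z,plane(c,e[0],z,p))
# bright-red top face
g=roi&((h[...,0]<8)|(h[...,0]>172))&(h[...,1]>130)&(h[...,2]>150)
print(g.sum(), cv2.minAreaRect(cv2.findNonZero(g.astype(np.uint8))))
A,B=plane(c,(316.5,166),.078,p),plane(c,(311.5,241),.078,p)
print(A,B,(A+B)/2,np.linalg.norm(A-B),np.degrees(np.arctan2(*(A-B)[[1,0]])))
E
```

```text
((314.0837707519531, 191.9769744873047), (81.35462188720703, 84.3574447631836), 87.95000457763672) [ 0.46104657 -0.27889303  0.036     ]
0.035 [ 0.46076008 -0.2788905   0.035     ]
0.04 [ 0.46219254 -0.27890314  0.04      ]
1279 ((302.7231140136719, 206.71539306640625), (31.132715225219727, 67.72296142578125), 7.125016689300537)
[ 0.49195615 -0.28067018  0.078     ] [ 0.43485667 -0.27709435  0.078     ] [ 0.46340641 -0.27888227  0.078     ] 0.05721134374111158 -3.583437264640694
```

View pics/w1z.png

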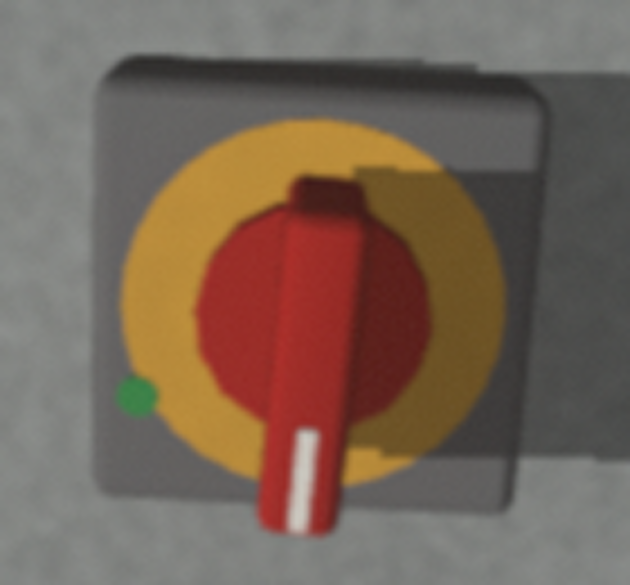

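```bash
python3 - <<'E'
from h import *
import pickle
p,c=pickle.load(open("w1.pkl","rb"))
A,B=plane(c,(245+328/4.5-.4,125+213/4.5-.4),.078,p),plane(c,(245+299/4.5-.4,125+531/4.5-.4),.078,p)
print(A,B,(A+B)/2,np.linalg.norm(A-B),np.degrees(np.arctan2(*(A-B)[[1,0]])))
for z in (.035,.036):
  G=plane(c,(245+138/4.5-.4,125+396/4.5-.4),z,p);O=np.array([.461,-.2789,z]);print(G,np.degrees(np.arctan2(*(G-O)[[1,0]])))
E
```

```text
[ 0.48772185 -0.2813773   0.078     ] [ 0.43354404 -0.27675003  0.078     ] [ 0.46063294 -0.27906366  0.078     ] 0.054375055034799766 -4.881726314120146
[ 0.44219789 -0.24539094  0.035     ] 119.29700966520205
[ 0.44255117 -0.245514    0.036     ] 118.9246767962451
```

```bash
python3 - <<'E'
from h import *
X=[.4608,-.279]
q0=down(np.radians(-94.9))
arm.move_pose(X+[.12],q0)
arm.line_to(X+[.045],feed=.12)
arm.move_gripper(0.0)
print("open",arm.read_opening(),pose(),arm.read_contact_force(),arm.read_wrist_torque(),arm.read_time_s())
j=np.array(arm.read_joint_positions())
for a in [25,50,56,58,60,62]:
    k=j.copy();k[5]+=np.radians(a);arm.move_j(k);
    t=arm.read_wrist_torque()
    print(a,np.degrees(arm.read_joint_positions()[5]-j[5]).round(2),np.round(t,3),np.round(arm.read_contact_force(),1),arm.read_time_s())
    if abs(t[2])>.6: break
E
```

```text
open 0.013329026147214242 (array([ 0.46085003, -0.27895062,  0.04522895]), array([-1.94299151e-05,  9.99087274e-01, -4.27155363e-02,  3.21519215e-05])) [-0.41852035  1.54903074  4.12530722] [0.2812997  0.1621921  0.07411994] 8.325
25 24.81 [-0.219  0.285 -0.083] [-1.5 -1.3  2.1] 8.825
50 49.71 [-0.686  0.663 -0.093] [-3.9 -4.4  1.3] 9.325
56 55.79 [-0.599  0.69  -0.04 ] [-4.  -4.1  1.9] 9.575
58 57.76 [-0.712  0.665 -0.121] [-3.6 -3.6  2.6] 9.825
60 59.65 [-0.683  0.677  1.401] [-4.  -3.2  2.9] 10.075
```

```bash
python3 - <<'E'
from h import *
import pickle
arm.move_gripper(0.085)
print(arm.read_opening())
p=pose()
arm.line_to([p[0][0],p[0][1],.18],feed=.25)
p=pose();c=arm.capture("wrist")
pickle.dump((p,dict(c)),open("w2.pkl","wb"))
cv2.imwrite("pics/w2.png",c["img"][:,:,::-1])
print(p,arm.read_time_s(),arm.read_wrist_torque())
# label look: hover for a view of label from the front
L=np.array([.6241,-.0212,.079])
E
```

```text
0.08457282059393588
(array([ 0.46031117, -0.27853763,  0.17882038]), array([-9.21129222e-05,  8.43870941e-01, -5.36545695e-01, -7.36809693e-04])) 11.5083 [0.00597304 0.03565781 0.01082078]
```

View pics/w2.png

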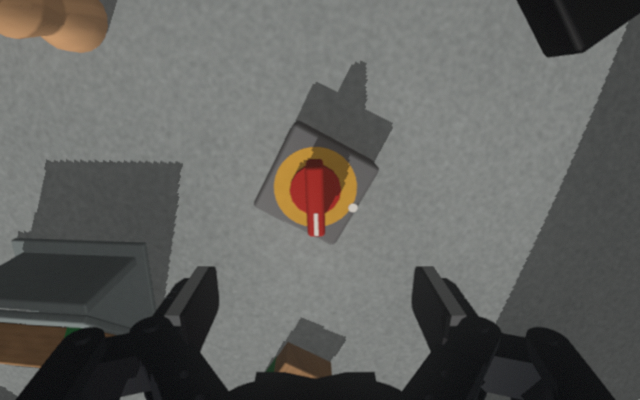

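```bash
python3 - <<'E'
from h import *
import pickle
L=np.array([.6241,-.0212,.079]);phi=np.radians(117)
n=np.array([np.cos(phi),np.sin(phi),1])/np.sqrt(2);h=np.array([-np.sin(phi),np.cos(phi),0])
y=-h;R=np.c_[np.cross(y,-n),y,-n]
print(L+n*.13,arm.ik(L+n*.13,quat(R)))
arm.move_pose(L+n*.13,quat(R))
p=pose();c=arm.capture("wrist")
pickle.dump((p,dict(c)),open("w3.pkl","wb"))
cv2.imwrite("pics/w3.png",c["img"][:,:,::-1])
print(p,arm.read_time_s())
for th in ["label","gift_box","easel"]:
    for r in arm.place_of("wrist",th): print(th,r["uv"],r["confidence"],plane(c,r["uv"],.079,p))
E
```

```text
[0.58236743 0.06070478 0.17092388] [ 0.34407351  0.52713212  1.77142701 -0.98208345  1.00353192  0.49874942]
(array([0.5822496 , 0.05983928, 0.17051536]), array([ 0.32585135,  0.48388475,  0.78715382, -0.20016321])) 12.9583
label [310.6, 189.7] 0.66 [ 0.61754288 -0.0190208   0.079     ]
label [282.4, 240.8] 0.37 [ 0.6408946  -0.13802217  0.079     ]
gift_box [307.3, 190.7] 0.96 [ 0.61586337 -0.02173942  0.079     ]
easel [310.6, 137.5] 0.62 [0.5874205  0.04210631 0.079     ]
```

View pics/w3.png

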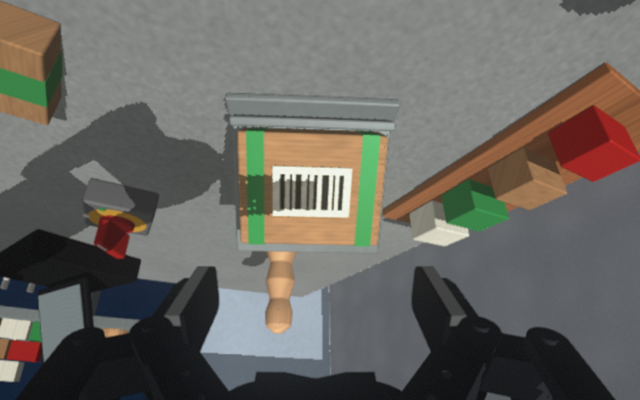

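```bash
python3 - <<'E'
from h import *
import pickle
p,c=pickle.load(open("w3.pkl","rb"))
im=c["img"];cv2.imwrite("pics/w3z.png",cv2.resize(im[110:260,220:410,::-1],None,fx=4,fy=4,interpolation=cv2.INTER_CUBIC))
E
```

```text
(no output)
```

View pics/w3z.png

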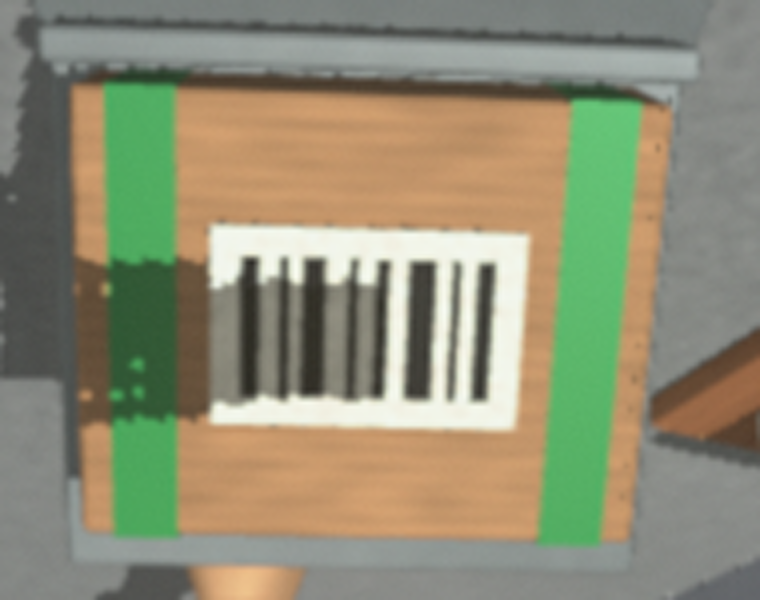

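```bash
cat > fit.py <<'E'
from h import *
import pickle
from scipy.optimize import least_squares
p,c=pickle.load(open("w3.pkl","rb"))
Z=lambda u:(np.array(u,float)/4-.375+[220,110])
uv=np.array([Z(u) for u in [(210,226),(529,235),(516,430),(210,423),(72,84),(670,103),(630,541),(85,530)]])
# box coords: x up slope, y level. image down=up slope; image right = ?
loc=[]
for sx,sy in [(21,32),(48,60)]:
    loc+=[(-sx,-1*sy),(-sx,sy),(sx,sy),(sx,-sy)]
loc=np.array(loc)*1e-3
def frame(phi,t):
    n=np.array([np.cos(phi)*np.cos(t),np.sin(phi)*np.cos(t),np.sin(t)])
    x=np.array([-np.cos(phi)*np.sin(t),-np.sin(phi)*np.sin(t),np.cos(t)])
    return x,np.cross(n,x),n
def fit(free,s,idx=slice(None)):
    def res(v):
        x,y,n=frame(v[3],v[4] if free else np.pi/4)
        X=v[:3]+loc[:,:1]*x+s*loc[:,1:]*y
        return (project(c,X,p)-uv)[idx].ravel()
    return least_squares(res,[.62,-.02,.079,np.radians(117),np.pi/4])
if __name__=="__main__":
  for s in (1,-1):
    for free in (0,1):
      for idx in (slice(0,4),slice(None)):
        r=fit(free,s,idx);print(s,free,r.x[:3].round(4),np.degrees(r.x[3:]).round(2),"rms",np.sqrt(np.mean(r.fun**2)).round(2))
E
python3 fit.py
python3 - <<'E'
import sys;sys.path.insert(0,'.')
E
```

```text
1 0 [ 0.6189 -0.0204  0.0804] [113.84  45.  ] rms 0.11
1 0 [ 0.6205 -0.0237  0.0777] [113.91  45.  ] rms 0.64
1 1 [ 0.6188 -0.0202  0.0805] [113.85  45.72] rms 0.09
1 1 [ 0.6205 -0.0238  0.0777] [113.9   44.87] rms 0.64
-1 0 [ 0.6129 -0.0084  0.0879] [295.77  45.  ] rms 12.48
-1 0 [ 0.6177 -0.0187  0.0814] [295.9  45. ] rms 22.98
-1 1 [ 0.6188 -0.0202  0.0805] [293.85 -45.72] rms 0.09
-1 1 [ 0.6205 -0.0238  0.0777] [293.9  -44.87] rms 0.64
```

```bash
python3 - <<'E'
from h import *
import pickle
for k in range(4):
    print(k,arm.ik([.462,.293,.27],down(np.radians(17.4+90*k))))
p=pose()
n=np.array([-.28,.63,.707])
arm.line_to(p[0]+n*.06,feed=.25)
arm.move_pose([.462,.293,.27],down(np.radians(17.4-90)))
p=pose();c=arm.capture("wrist")
pickle.dump((p,dict(c)),open("w4.pkl","wb"))
cv2.imwrite("pics/w4.png",c["img"][:,:,::-1])
print(p,arm.read_time_s())
for th,z in [("scanner_tail",.16),("cradle",0),("scanner_window",.01)]:
    for r in arm.place_of("wrist",th): print(th,r["uv"],r["confidence"],plane(c,r["uv"],z,p))
E
```

```text
0 [ 4.80087202e-01  3.07965342e-01  1.61237929e+00 -4.44089210e-16
  1.22124802e+00  1.76399912e-01]
1 [ 4.80087202e-01  3.07965342e-01  1.61237929e+00 -4.44089210e-16
  1.22124802e+00 -1.39439641e+00]
2 None
3 [ 4.80087202e-01  3.07965342e-01  1.61237929e+00 -4.44089210e-16
  1.22124802e+00  1.74719624e+00]
(array([0.46209675, 0.29214534, 0.26903491]), array([ 8.17071334e-04,  9.88436217e-01,  1.51633649e-01, -6.43496227e-04])) 14.725
scanner_tail [316.0, 204.8] 0.85 [0.45797454 0.28989603 0.16      ]
cradle [313.6, 168.8] 0.87 [0.45143599 0.29020094 0.        ]
```

View pics/w4.png

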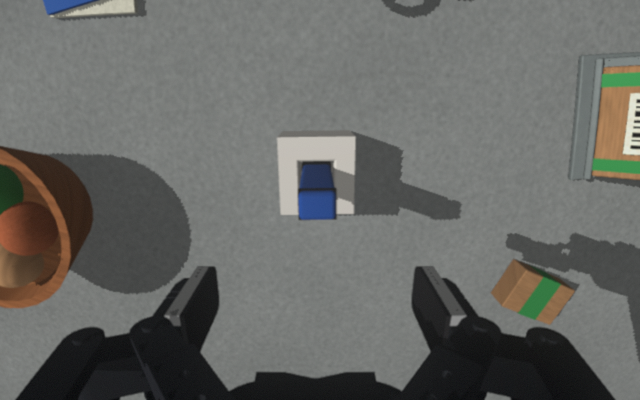

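```bash
python3 - <<'E'
from h import *
import pickle
p,c=pickle.load(open("w4.pkl","rb"))
im=c["img"];cv2.imwrite("pics/w4z.png",cv2.resize(im[120:230,260:380,::-1],None,fx=5,fy=5,interpolation=cv2.INTER_CUBIC))
E
```

```text
(no output)
```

View pics/w4z.png

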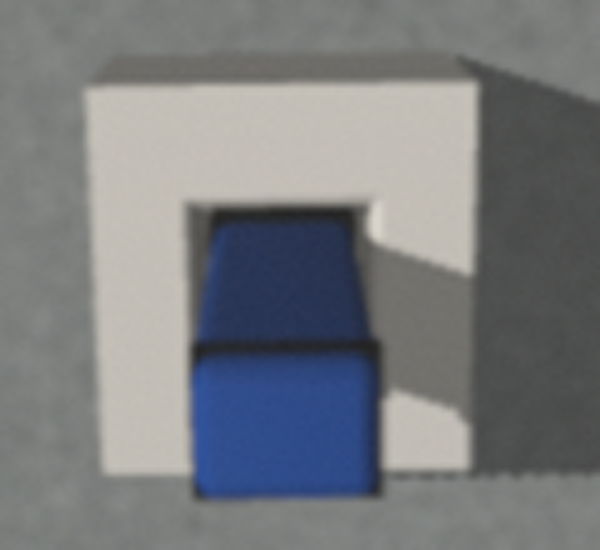

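```bash
python3 - <<'E'
from h import *
import pickle
p,c=pickle.load(open("w4.pkl","rb"))
Z=lambda u:(np.array(u,float)/5-.4+[260,120])
def rep(us,z):
    P=np.array([plane(c,Z(u),z,p) for u in us]);a=P[1]-P[0];b=P[2]-P[3];d=P[0]-P[3];e=P[1]-P[2]
    print(P.mean(0).round(4),[round(np.linalg.norm(v)*1e3,1) for v in (a,b,d,e)],[round(np.degrees(np.arctan2(v[1],v[0])),2) for v in (a,b,d,e)])
rep([(192,345),(380,343),(380,497),(195,498)],.16)
rep([(86,86),(479,81),(471,474),(103,475)],.06)
E
```

```text
[0.4588 0.2894 0.16  ] [np.float64(28.7), np.float64(29.1), np.float64(25.0), np.float64(25.1)] [np.float64(-71.92), np.float64(-72.23), np.float64(17.68), np.float64(18.54)]
[0.4567 0.2884 0.06  ] [np.float64(80.3), np.float64(80.6), np.float64(84.4), np.float64(85.2)] [np.float64(-71.81), np.float64(-72.39), np.float64(18.09), np.float64(18.32)]
```

```bash
python3 - <<'E'
from h import *
import pickle
X=[.4583,.2891];q=down(np.radians(-72))
arm.move_pose(X+[.2],q)
arm.line_to(X+[.106],feed=.15)
arm.move_gripper(0.0)
print(arm.read_opening(),pose(),np.round(arm.read_contact_force(),2),np.round(arm.read_wrist_torque(),2))
arm.line_to(X+[.25],feed=.1)
print(arm.read_opening(),pose(),np.round(arm.read_contact_force(),2),np.round(arm.read_wrist_torque(),2),arm.read_time_s())
p=pose();C={n:dict(arm.capture(n)) for n in ["wrist","scene","top"]}
pickle.dump((p,C),open("w5.pkl","wb"))
R=Ro.from_quat(np.array(p[1])[[1,2,3,0]]).as_matrix()
win=p[0]+R@[0,0,.096];tail=p[0]-R@[0,0,.054]
for n in C:
    im=C[n]["img"][:,:,::-1].copy()
    uw,ut=project(C[n],[win,tail],p);print(n,uw,ut)
    if n!="wrist":
        cc=((uw+ut)/2).astype(int);x0,y0=max(cc[0]-60,0),max(cc[1]-50,0)
        z=cv2.resize(im[y0:y0+100,x0:x0+120],None,fx=5,fy=5,interpolation=cv2.INTER_CUBIC)
        for u in (uw,ut): cv2.drawMarker(z,tuple(((u-[x0,y0]+.4)*5).astype(int)),(255,0,255),0,14,1)
        cv2.imwrite(f"pics/{n}5.png",z)
    else: cv2.imwrite("pics/wrist5.png",im)
    for th in ["scanner_window","scanner_tail"]:
        print(th,[(r["uv"],r["confidence"]) for r in arm.place_of(n,th)[:2]])
E
```

```text
0.029100390194223183 (array([0.45862285, 0.28927614, 0.10646194]), array([-1.62240305e-04,  9.87691481e-01,  1.56413890e-01,  4.53976737e-04])) [0.11 0.31 5.05] [0.01 0.05 0.07]
0.029314621776872305 (array([0.45809624, 0.28897885, 0.24942207]), array([ 1.65413539e-04,  9.87691556e-01,  1.56413248e-01, -5.08709398e-04])) [ 0.32  0.82 -1.67] [ 0.04 -0.01  0.  ] 18.175
wrist [315.04181144 204.58322074] [315.13853823 349.38518905]
scanner_window [([314.6, 208.1], 0.96)]
scanner_tail [([312.3, 354.8], 0.95)]
scene [397.44761251 136.16488398] [407.45505426  90.61567537]
scanner_window [([396.9, 131.5], 0.69), ([407.5, 89.8], 0.53)]
scanner_tail [([408.6, 87.6], 0.66)]
top [186.65403073 255.39632176] [159.62335054 256.73189635]
scanner_window [([187.3, 255.0], 0.47), ([444.9, 147.3], 0.37)]
scanner_tail []
```

View pics/scene5.png

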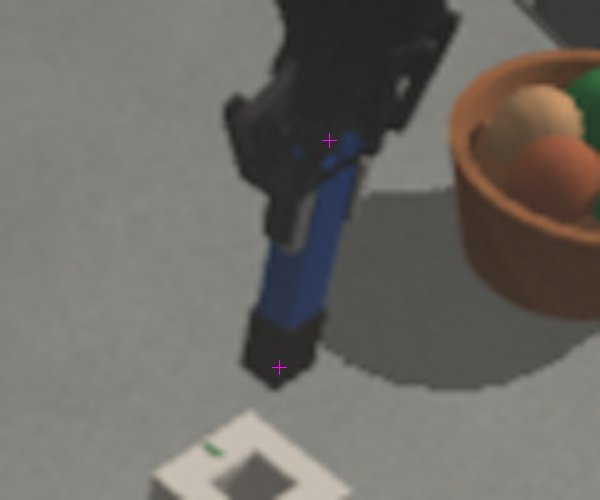

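View pics/wrist5.png

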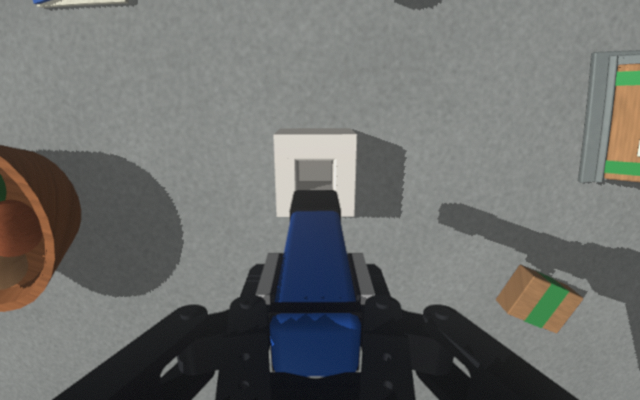

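```bash
python3 - <<'E'
from h import *
import pickle
p,C=pickle.load(open("w5.pkl","rb"));c=C["wrist"]
R=Ro.from_quat(np.array(p[1])[[1,2,3,0]]).as_matrix()
def P(l): return project(c,p[0]+np.array(l)@R.T,p)
pts={}
L=[[.014,s*.016,.096] for s in(-1,1)]+[[.014,s*.016,.052] for s in(-1,1)]+[[.012,s*.015,.052] for s in(-1,1)]+[[.012,s*.015,-.054] for s in(-1,1)]+[[-.012,s*.015,-.054] for s in(-1,1)]
u=P(L);print(u.round(1))
im=c["img"][:,:,::-1]
x0,y0=250,180
z=cv2.resize(im[y0:y0+200,x0:x0+130],None,fx=3,fy=3,interpolation=cv2.INTER_CUBIC)
z=np.clip(z*1.8,0,255).astype(np.uint8);z2=z.copy()
for v in u: cv2.drawMarker(z2,tuple(((v-[x0,y0]+.4)*3).astype(int)),(0,255,255),0,12,1)
cv2.imwrite("pics/w5z.png",np.hstack([z,z2]))
E
```

```text
[[292.9 186.2]
 [337.2 186.2]
 [288.4 205.2]
 [341.7 205.2]
 [290.2 208.3]
 [340.  208.4]
 [266.7 318.2]
 [363.6 318.2]
 [270.3 377.7]
 [359.9 377.7]]
```

View pics/w5z.png

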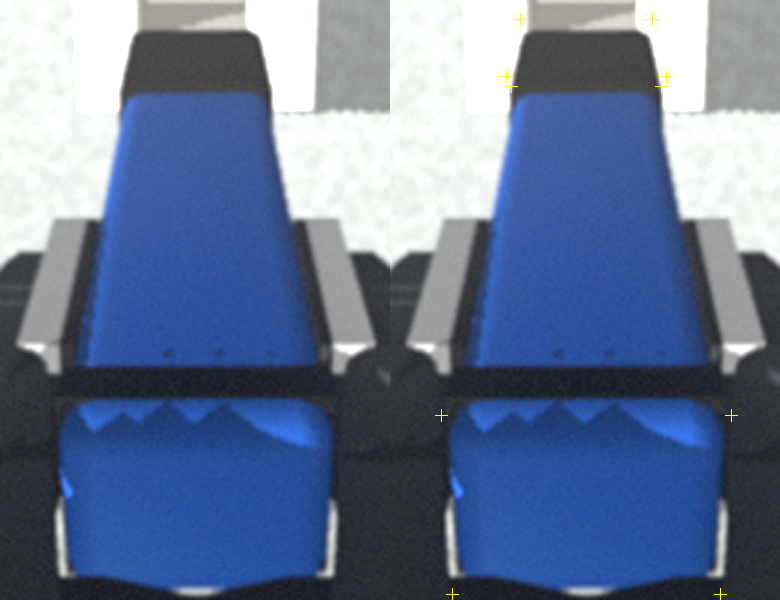

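```bash
python3 - <<'E'
from h import *
import pickle
from scipy.optimize import least_squares
p,C=pickle.load(open("w5.pkl","rb"));c=C["wrist"]
R=Ro.from_quat(np.array(p[1])[[1,2,3,0]]).as_matrix()
def rows(v,r=.0025):
    x0,th=v
    ax=np.array([np.sin(th),0,-np.cos(th)]); ex=np.array([np.cos(th),0,np.sin(th)])
    o=np.array([x0,0,-.019])-ax*(.1155)   # window (tail at -.0535 -> window .0965; grasp at 115.5 from window)
    pts=[o+ax*.150+ex*(.012-r/3), o+ax*.044+ex*.012, o+ax*.0006+ex*.0138]
    return project(c,p[0]+np.array(pts)@R.T,p)[:,1],o,ax
obs=np.array([312.7,210.6,189.9])
for r in (0,.0025):
    s=least_squares(lambda v:rows(v,r)[0]-obs,[0,0]);print(s.x,np.degrees(s.x[1]),s.fun,rows(s.x)[1:])
# scene/top view of head: bottom corners check
for n in ("scene","top"):
    for v in ([0,0],s.x):
        _,o,ax=rows(v);print(n,v,project(C[n],p[0]+np.array([o,o+ax*.15])@R.T).round(1).tolist())
E
```

```text
[0.00047383 0.02852213] 1.6341975699404028 [ 0.03782805 -0.23300815  0.19683471] (array([-0.00282003,  0.        ,  0.09645302]), array([ 0.02851826,  0.        , -0.99959327]))
[0.00104154 0.03479344] 1.9935173765950802 [ 0.07306737 -0.44865329  0.37891467] (array([-0.00297629,  0.        ,  0.0964301 ]), array([ 0.03478642,  0.        , -0.99939477]))
scene [0, 0] [[397.4, 136.3], [407.4, 90.8]]
scene [0.00104154 0.03479344] [[396.6, 135.7], [408.1, 91.3]]
top [0, 0] [[186.7, 255.4], [159.7, 256.7]]
top [0.00104154 0.03479344] [[187.1, 256.7], [159.4, 255.5]]
```

View pics/top5.png

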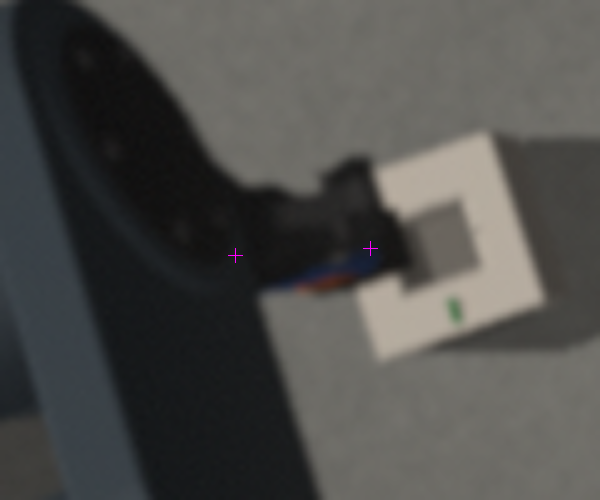

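```bash
cat > tgt.py <<'E'
from h import *
th=.029;O=np.array([-.0028,0,.0965])
AX=np.array([np.sin(th),0,-np.cos(th)])
def target(L,phi,dist,roll,O=O,AX=AX,t=np.pi/4):
    n=np.array([np.cos(phi)*np.cos(t),np.sin(phi)*np.cos(t),np.sin(t)]);h=np.array([-np.sin(phi),np.cos(phi),0])
    y=Ro.from_rotvec(n*roll).apply(h)
    # scanner frame in tool: a=AX, b=tool y
    B=np.c_[AX,[0,1,0],np.cross(AX,[0,1,0])]
    W=np.c_[n,y,np.cross(n,y)]
    R=W@B.T
    return L+dist*n-R@O,quat(R),R
L=np.array([.6195,-.0212,.0795]);phi=np.radians(113.9)
E
python3 - <<'E'
from tgt import *
for r in range(0,360,30):
    s=target(L,phi,.05,np.radians(r));q=arm.ik(s[0],s[1]);print(r,None if q is None else np.round(q,2),s[0].round(3),"cam z",(s[0]+s[2]@[.08,0,-.143]).round(3))
E
```

```text
0 [ 0.38  0.53  1.74 -0.96  1.09 -2.61] [0.578 0.074 0.183] cam z [0.558 0.118 0.339]
30 None [0.578 0.074 0.183] cam z [0.589 0.14  0.332]
60 [ 0.37  0.52  1.75 -0.96  1.06  2.63] [0.578 0.074 0.183] cam z [0.607 0.17  0.313]
90 [ 0.37  0.51  1.76 -0.95  1.04  2.09] [0.578 0.074 0.183] cam z [0.605 0.198 0.286]
120 [ 0.36  0.51  1.75 -0.93  1.04  1.55] [0.578 0.074 0.183] cam z [0.585 0.219 0.259]
150 [ 0.36  0.51  1.74 -0.92  1.05  1.01] [0.578 0.074 0.183] cam z [0.552 0.225 0.239]
180 [ 0.36  0.52  1.73 -0.9   1.06  0.47] [0.578 0.074 0.183] cam z [0.514 0.216 0.232]
210 [ 0.36  0.52  1.72 -0.9   1.08 -0.05] [0.578 0.074 0.183] cam z [0.482 0.195 0.239]
240 [ 0.37  0.53  1.72 -0.9   1.1  -0.57] [0.578 0.074 0.183] cam z [0.465 0.165 0.259]
270 [ 0.37  0.54  1.71 -0.91  1.11 -1.08] [0.578 0.074 0.183] cam z [0.467 0.137 0.286]
300 [ 0.38  0.54  1.72 -0.93  1.11 -1.59] [0.578 0.074 0.183] cam z [0.487 0.116 0.313]
330 [ 0.38  0.54  1.73 -0.95  1.1  -2.1 ] [0.578 0.074 0.183] cam z [0.52  0.11  0.332]
```

```bash
python3 - <<'E'
from tgt import *
import pickle
r=np.pi/2
s=target(L,phi,.11,r)
arm.move_pose(s[0],s[1]);print(arm.read_time_s(),arm.read_opening())
s=target(L,phi,.05,r)
arm.line_to(s[0],s[1],feed=.06)
arm.wait(.3)
p=pose();C={n:dict(arm.capture(n)) for n in ["wrist","scene","top"]}
print(p[0]-s[0],arm.read_time_s(),np.round(arm.read_contact_force(),2))
pickle.dump((p,C),open("w6.pkl","wb"))
cv2.imwrite("pics/wrist6.png",C["wrist"]["img"][:,:,::-1])
R=Ro.from_quat(np.array(p[1])[[1,2,3,0]]).as_matrix()
win=p[0]+R@O;tail=win+R@AX*.15;n=R@AX
out=[]
for k in ("scene","top"):
    u=project(C[k],[win,tail,L,win-.05*n]);print(k,u.round(1).tolist())
    for th in ["scanner_window","label"]: print(th,[(q["uv"],round(q["confidence"],2)) for q in arm.place_of(k,th)[:2]])
    cc=u[2].astype(int);x0,y0=cc[0]-40,cc[1]-50
    z=cv2.resize(C[k]["img"][y0:y0+100,x0:x0+80,::-1],None,fx=5,fy=5,interpolation=cv2.INTER_CUBIC)
    for v in u: cv2.drawMarker(z,tuple(((v-[x0,y0]+.4)*5).astype(int)),(255,0,255),0,14,1)
    out.append(z)
cv2.imwrite("pics/ext6.png",np.clip(np.hstack(out)*1.5,0,255).astype(np.uint8))
print("win",win,"axis",n)
E
```

```text
19.4833 0.02955445911768871
[2.07853850e-06 1.27193823e-04 1.23823209e-04] 21.0833 [ 1.32  0.19 -1.98]
scene [[321.1, 217.6], [353.1, 165.5], [311.1, 233.9], [311.1, 233.9]]
scanner_window [([321.4, 217.5], 0.57)]
label [([311.3, 236.2], 0.65)]
top [[316.5, 186.1], [267.9, 200.8], [330.3, 182.0], [330.3, 182.0]]
scanner_window [([317.3, 187.1], 0.89)]
label [([327.0, 183.0], 0.93)]
win [0.60520368 0.01126292 0.11497856] axis [-0.28674266  0.64635118  0.707113  ]
```

View pics/wrist6.png

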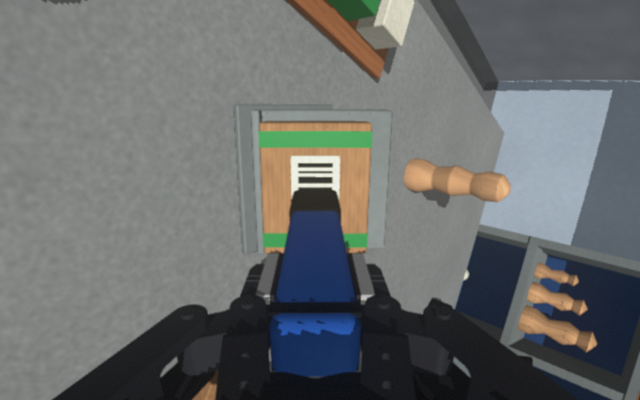

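View pics/ext6.png

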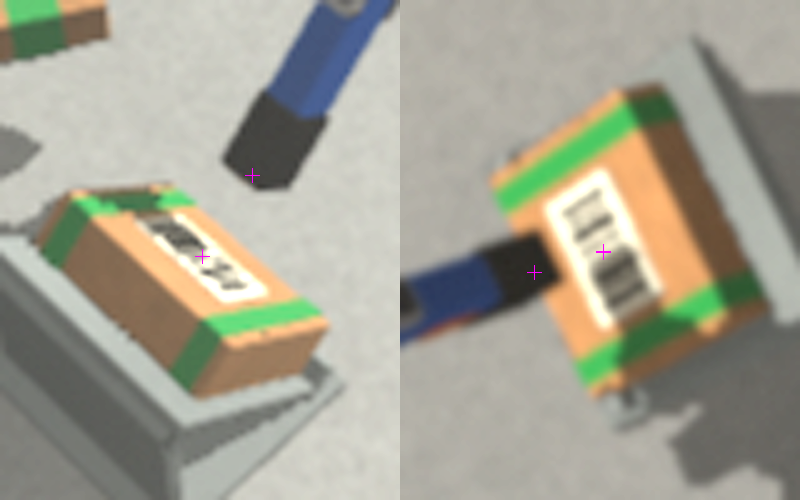

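```bash
python3 - <<'E'
from tgt import *
import pickle
p,C=pickle.load(open("w6.pkl","rb"));c=C["wrist"]
from fit import frame
x,y,n=frame(phi,np.pi/4)
u=project(c,[L+sx*x+sy*y for sx in(-.021,.021) for sy in(-.032,.032)]+[L+sx*x+sy*y for sx in(-.048,.048) for sy in(-.06,.06)],p);print(u.round(1))
x0,y0=225,95
z=cv2.resize(c["img"][y0:y0+165,x0:x0+170,::-1],None,fx=3.5,fy=3.5,interpolation=cv2.INTER_CUBIC)
for v in u: cv2.drawMarker(z,tuple(((v-[x0,y0]+.4)*3.5).astype(int)),(255,0,255),0,14,1)
cv2.imwrite("pics/w6z.png",z)
t=C["top"]["img"][200:300,380:500,::-1];s=C["scene"]["img"][180:280,140:260,::-1]
cv2.imwrite("pics/sw6.png",cv2.resize(np.hstack([t,s]),None,fx=3.3,fy=3.3))
cv2.imwrite("pics/scene6.png",C["scene"]["img"][:,:,::-1])
print(np.abs(arm.read_qvel()).max(),arm.read_time_s())
E
```

```text
[[291.8 225.6]
 [290.4 155.2]
 [338.1 225.6]
 [339.4 155.2]
 [263.5 253.9]
 [257.5 122. ]
 [366.4 253.8]
 [372.2 121.9]]
0.0010296821959763576 21.2833
```

View pics/w6z.png

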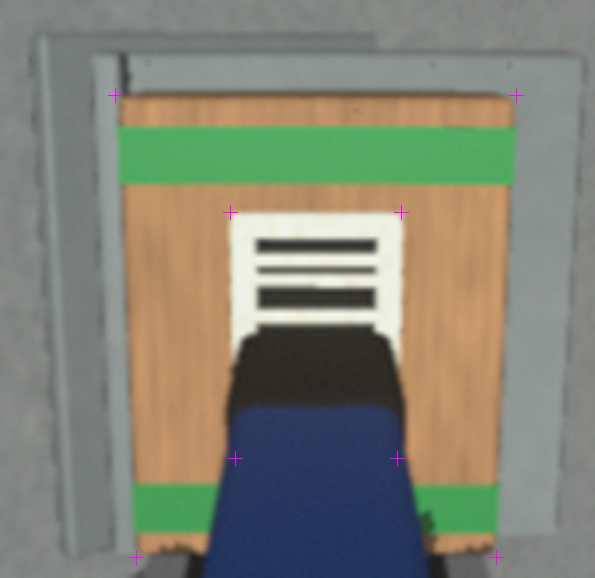

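View pics/sw6.png

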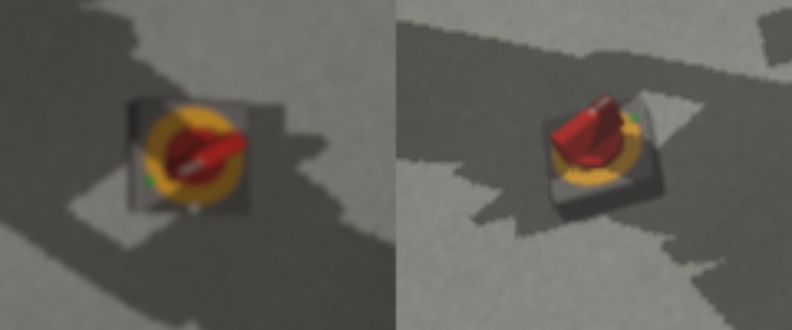

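View pics/scene6.png

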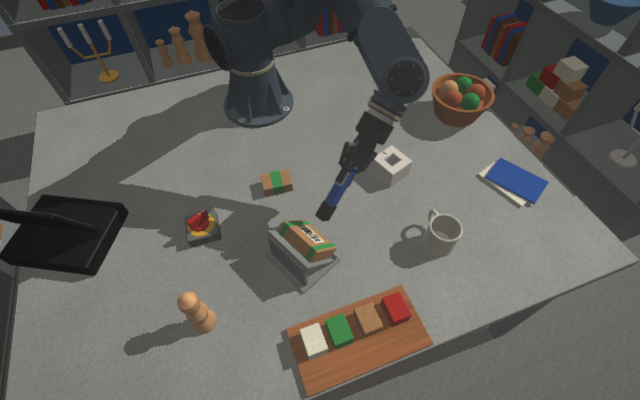

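Every predicted corner lands on the picture: the label corners at (291,155) and (340,155), and the head edge still at row 190, so the scanner hasn't slipped. The handle points at the green dot, and the mill, soap and mug are where they started. I'm handing in.

```bash
python3 - <<'E'
from h import *
print(pose()[0],arm.read_opening(),np.round(arm.read_contact_force(),2),arm.read_time_s())
arm.finish_job()
E
```

```text
[0.57750946 0.07353695 0.18312057] 0.029127591703350504 [ 0.2  0.1 -2.4] 21.2833
the job is handed in; nothing more can be done
```

I handed the job in at 21.3 s, with the scanner held still in the air about 5 cm out from the label. `finish_job` gives no verdict, so the results below are my own checks.

- **Handle:** I turned it about 58° clockwise until it met the on stop, where the wrist torque rose to about 1.4 N m. The last pictures show its white line at the green dot.
- **Scanner:** I lifted it straight out of the cradle and tipped it to 45°. The calculated window position is (0.605, 0.011, 0.115) m, 50 mm out from the label centre at (0.6195, −0.0212, 0.0795) m. Its axis runs along the label's normal. It sat tilted about 1.6° in the grip, and I corrected the aim for that.
- **Last checks:**
  - The calculated window position was within about 1.5 px of what the networks found in both outside cameras.
  - The calculated label corners fell on the label in the wrist picture.
  - Joint speeds were about 0.001 rad/s and the outside force was only about the scanner's weight.
  - The mill, soap and mug look unmoved.
- **Disagreements:**
  - Just after the lift, the scene-camera network put the window about 4 px from my estimate.
  - At the final pose, the two outside cameras put the label centre 2–3 px from mine.
  - I took both as network error, because the edges I read in the pictures myself fitted my estimates.

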